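# Latch, tug-test and turn over a sample cassette

### The job

The cassette of bottle caps is shut but not latched: lock its lid by turning the orange wing clockwise until it lies in line with the cassette, then tug the lid upward by the wing, hard enough that this end of the cassette just begins to lift, to make sure that the latch holds. Then turn the cassette upside down and lay it, lid down and still locked, squarely between the lips of the rest on the light plate, so that the caps can be inspected from below. Do not drop the cassette or let it fall over, and leave the other things on the table where they are.

Things in the scene. Friction and masses are not known exactly. Their poses are not given: they have to be found in the camera images.
- cassette: Sample cassette, blue walls, clear floor and lid, about 0.5 kg filled: box 148 long (x) x 60 wide (y) x 46 mm high (z), mass centre near its middle. Origin: centre of the underside. Hinge end face at x = -74, latch end at x = +74 mm; z from floor to lid. Starts lying lid up. Grip it across the rigid 60 mm side walls. Both end faces are flat: set down straight, it stands on either
- cassette_mid (a point): Centre of the cassette box, 23 mm from the underside of its floor, on its middle axis; black rubber grip strips lie beside it on both long side walls
- cassette_lid_face (a point): Centre of the outer face of the shut lid, 46 mm from the underside of the floor (this point is fixed to the box, not to the lid)
- lid (a joint): Lid hinge (rad): 0 shut, grows as the latch end of the lid rises. Free swinging: it falls open if the cassette is turned over unlatched. Locked, it has about 1 mm of play at the latch end (up to 0.015 rad)
- latch (a joint): Orange wing of the quarter-turn latch (rad): 0 = wing across the cassette (open), 1.571 = wing in line with its length, at the stop (locked). Grows clockwise seen from above the lid; friction about 0.04 N m, stays where left; starts at 0.1 to 0.4. At value q the wing's long direction in the cassette's frame is (sin q, cos q, 0)
- latch_wing (a point): Point to grip on the wing, on its turning axis: in the cassette's frame at x = +51, y = 0, z = 66 mm. The wing is an upright flat bar 34 long x 9 thick x 22 mm high; its top stands 25 mm above the lid face. Turning and tugging it are done here
- latch_cam: Steel cam bar under the lid, turned by the wing; with the wing in line it lies under the keeper and holds the lid shut. Origin on the wing's axis, 43 mm above the underside of the cassette
- keeper: Small steel lip inside the cassette's latch end wall that the cam catches under. Its frame equals the cassette's frame
- cap_red: Red screw closure, 44 mm diameter x 28 mm, 18 g, loose in the cassette's compartment at the hinge end. Origin: centre of its underside
- cap_white: White screw closure, same size, loose in the cassette's middle compartment. Origin: centre of its underside
- light_rest: Fixed grey light plate 200 (x) x 124 x 20 mm with the cassette rest on it: two black rails along x, 148 long, 12 wide, 40 mm clear between them, tops 50 mm above the table. Origin: centre of the plate's underside, on the table; z up. The upturned cassette lies on the rails, its wing hanging between them, latch end toward either end
- rest_seat (a point): Middle of the rest at rail-top height, 50 mm above the table: the centre of the lid face belongs here. Lips at the corners rise 8 mm above the rails and leave the cassette 4 mm to spare on every side; the side lips (outer faces 39 mm from the middle line) stand only 54 to 74 mm along x from the middle, so the middle of the long sides is free for fingers
- green_bottle: Bystander: green bottle, 52 mm diameter x 130 mm, standing. Origin: centre of its underside
- amber_bottle: Bystander: amber bottle, 56 mm diameter x 115 mm, standing. Origin: centre of its underside
- white_jar: Bystander: white jar, 72 mm diameter x 62 mm. Origin: centre of its underside
- spare_cap_a: Bystander: red closure 44 mm diameter x 28 mm on the table. Origin: centre of its underside
- spare_cap_b: Bystander: green closure 44 mm diameter x 28 mm on the table. Origin: centre of its underside
- caliper: Bystander: sliding caliper 200 mm long, 14 mm high, lying flat. Origin: middle of its beam
Things that resemble listed ones, but are neither listed nor needed, are in the scene too. Leave any yellow look-alike of the cassette alone.

How it is judged (in metres and radians):
On the way, in this order (a step that is already met when the one before it is completed fails the run):
1. the wing is turned in line (locked) with the cassette lid up and the lid shut (value of joint latch above 1.4 rad and value of joint lid below 0.035 rad and angle between cassette's own z axis and vertical below 0.3 rad), for 0.1 s.
2. the lid is tugged upward by the locked wing so that the cam pulls on the keeper with more than 1.1 N, and the lid stays shut, while the cassette is still lid up (all of step 1 and contact force between latch_cam and keeper above 1.1 N and contact force between the fingers and cassette above 0.5 N), for 0.2 s.
At the end, for the whole second after the job is handed in: The cassette lies still upside down (within 0.08 rad) on the rails of the rest, its lid face within 3 mm of rail height, centred within 9 mm and in line with the rails within 0.12 rad (either way round), the latch still locked (over 1.40 rad), the lid shut (under 0.035 rad) and both caps inside (angle between cassette's own z axis and vertical above 3.06 rad and horizontal distance between cassette_lid_face and rest_seat below 0.009 m and distance between cassette_lid_face and rest_seat below 0.01 m and angle between the x axis of cassette and the x axis of light_rest, either way round below 0.12 rad and z of cassette_lid_face in the frame of light_rest between 0.047 and 0.053 m and value of joint latch above 1.4 rad and value of joint lid below 0.035 rad and distance between cap_red and cassette_mid below 0.075 m and distance between cap_white and cassette_mid below 0.05 m and linear speed of cassette below 0.02 m/s); the robot touches nothing.
It fails at once if the lid comes open by more than 0.15 rad (20 mm at the latch end) (value of joint lid above 0.15 rad).
It fails at once if the cassette is dropped or let fall over: it moves faster than 1 m/s, turns faster than 8 rad/s, or hits the rest with more than 60 N (linear speed of cassette above 1 m/s or angular speed of cassette above 8 rad/s or contact force between cassette and light_rest above 60 N).
It fails at once if a bystander is moved by more than 30 mm or knocked over (distance of any of green_bottle, amber_bottle, white_jar, spare_cap_a, spare_cap_b, caliper from where it was at the start of the episode above 0.03 m or angle between any of green_bottle, amber_bottle, white_jar, spare_cap_a, spare_cap_b, caliper's own z axis and vertical above 0.5 rad).
It also fails if it takes over 72 s, if anything falls off the work surface, if the arm or the gripper's body presses on something with over 40 N, if the wrist force passes 120 N, or if a joint passes its speed limit or range.

### The arm

A 6-joint arm with a two-finger parallel gripper is mounted at the origin on the work surface. World frame = base frame: x ahead of the robot, y to its left, z up, the work surface at z = 0. Lengths are in m, angles in degrees, forces in N, time in s.
With the tool pointing down it reaches from about 0.35 to 0.875 m from the base axis. Payload 4.2 kg.
Tool frame: the origin (TCP) lies midway between the tips of the shut fingers; the grasp point (between the pads) lies 19 mm behind it; y points along the fingers, z is the direction in which the jaws open and shut, and the axes are right-handed (so a half turn about y gives the same grasp; the last joint's range is limited). The gripper opens to 87 mm and grips with 3 to 60 N. Pads are 19 mm wide; open, the fingers measure 117 mm over their backs; the gripper's body (75 mm by 190 mm) begins 51 mm behind the grasp point.
Start: joints at [-61.387, 22.042, 0.453, 0, -68.411, -14.817], TCP at [0.149, -0.607, 0.223] pointing down, gripper open.
Joint ranges: [-179.83, 179.83], [-69.29, 118.12], [-61.27, 80.66], [-181.25, 117.63], [-171.15, -9.14], [-177.46, 177.46]. Speed limits (degrees/s): [159.86, 159.86, 180, 180, 180, 180].

### API

Orientations are given as [roll, pitch, yaw] about the fixed x, y, z axes, in that order (R = Rz(yaw) Ry(pitch) Rx(roll)).
In Python, from workcell import env gives the robot as it stands. The module is installed in compiled form; this text tells all that it offers. Calls block until the motion is done:
- env.goto(position, orientation): joint-space move of the TCP to a pose.
- env.move_straight(position, rotation=None, rate=0.15, force_limit=None): straight line of the TCP; rotation=None keeps the orientation; rate is the mean speed in m/s. With force_limit (N) it stops when the force on the tool has changed by that much, and returns True; else False.
- env.set_joints(angles): joint-space move.
- env.gripper_to(opening, grasp_force=None): opening from 0.0 (shut) to 1.0 (fully open); grasp_force is the grip in N (None keeps the last); returns when the fingers have stopped.
- env.dwell(seconds).
- env.inverse_kinematics(position, orientation): joint angles nearest the present ones, or None.
- env.read_state(): the state.
- env.grab_frame(name): name is "scene" or "top" or "wrist"; returns a dict with "image" (420x560x3 uint8, blue, green, red), "fx", "fy", "cx", "cy" (pixels), "position" and "orientation" of the camera in the world. Camera axes: x right, y up, looking along -z (the intrinsics and any distortion apply to the point x, -y, -z); pixel columns grow to the right and rows downward; lengths in m; the calibration is good to about 2 mm. A picture is of the moment at which its call begins. There is no depth.
A pose or a line that the arm cannot do raises env.Unreachable and nothing moves.
- env.close_job(): hands the job in, once; it reports no verdict.
Trained networks look in a picture, given as the dict that the camera call returned (one of the last four; its "shot" number tells which), for a name from the list of things; names that differ only in an ending like _2 or _b are one class to them, and where a whole thing is asked for, a point or a joint stands for the part that bears it (a point fixed in the world has none). Each returns a list of dicts, best first, with "score" (0 to 1); they miss things now and then, are a little off and sometimes report something else, mostly with a low value. They report only what shows in the picture. A call takes as long as a camera call. They do not tell look-alikes from the thing itself.
- env.search_frame(picture, thing): "xyz" ([x, y, z] in m, in world coordinates, good to about 4 mm: the middle of the surface that is visible of it).
- env.trace(picture, thing): "mask" (420x560 bool, what is visible of it).
The state is a dict: "clock": time; "joint_positions": joint angles; "qvel": joint speeds; "joint_torque": joint torques, N m; "position": TCP position; "tool_rot": TCP orientation; "force": force on the tool from outside, world axes, zero at the start; "wrist_torque": the same for the moment, N m; "opening": opening from 0.0 (shut) to 1.0 (fully open).
Only numpy, scipy, OpenCV 4.12 (cv2) and the standard library are available. Lean on these libraries where they do the work, as an engineer would, in place of code of your own. Each camera call takes 0.05 s, during which the arm holds its last target.

## Working session

There is one attempt and no reset: what is moved stays moved. The work goes in short steps, each a Python script; the robot and the scene stay as the last script left them, time stands still between calls to the robot, and variables do not carry over. Pictures are saved under pics/ and viewed, and the job is handed in when it is done.

```bash
mkdir -p pics; ls
python3 - <<'E'
from workcell import env
import cv2
s=env.read_state(); print(s['clock'],s['position'],s['tool_rot'],s['opening'],s['force'])
for n in ("scene","top"):
    p=env.grab_frame(n); cv2.imwrite(f"pics/{n}0.png",p["image"])
    print(n,p["position"],p["orientation"],p["fx"],p["fy"],p["cx"],p["cy"],[k for k in p])
    for t in ("cassette","latch_wing","light_rest","green_bottle","amber_bottle","white_jar","spare_cap_a","caliper"):
        print(t,[(round(d["score"],2),[round(float(v),3) for v in d["xyz"]]) for d in env.search_frame(p,t)])
E
```

```text
pics
0.0 [ 0.14893545 -0.60638616  0.22144653] [-8.98759715e+01  3.92830703e-03  1.37849160e+01] 0.9996904186515879 [ 0.56382894 -0.11464901  0.09395767]
scene [ 1.30347711 -0.52399424  0.94108337] [ 5.03495286e+01 -2.66702700e-02  5.43008687e+01] 489.31678115982356 489.31678115982356 286.3244216175965 207.31465473736318 ['image', 'fx', 'fy', 'cx', 'cy', 'position', 'orientation', 'shot']
cassette [(0.97, [0.499, 0.178, 0.044]), (0.69, [0.248, -0.269, 0.046])]
latch_wing [(0.48, [0.173, 0.381, 0.06]), (0.38, [0.431, 0.195, 0.058])]
light_rest [(0.68, [0.518, -0.181, 0.02])]
green_bottle [(0.82, [0.787, 0.174, 0.069]), (0.69, [0.498, 0.181, 0.045])]
amber_bottle [(0.96, [0.754, -0.167, 0.073]), (0.39, [0.485, 0.19, 0.047])]
white_jar [(0.87, [0.773, -0.033, 0.054])]
spare_cap_a [(0.7, [0.764, 0.049, 0.028]), (0.44, [0.41, 0.39, 0.024])]
caliper [(0.9, [0.569, 0.454, 0.008])]
top [0.32569413 0.1070311  1.03552657] [  9.79132643  -0.35080252 -89.24340134] 409.26994145383856 409.26994145383856 278.4352333573993 207.9051834949343 ['image', 'fx', 'fy', 'cx', 'cy', 'position', 'orientation', 'shot']
cassette [(0.97, [0.476, 0.194, 0.045]), (0.89, [0.18, 0.33, 0.044]), (0.75, [0.237, -0.262, 0.046]), (0.53, [0.406, 0.393, 0.028])]
latch_wing [(0.67, [0.432, 0.197, 0.069]), (0.42, [0.22, -0.218, 0.07])]
light_rest [(0.65, [0.491, -0.165, 0.025]), (0.28, [0.43, 0.204, 0.069])]
green_bottle [(0.74, [0.768, 0.186, 0.08])]
amber_bottle [(0.85, [0.727, -0.142, 0.078])]
white_jar [(0.86, [0.755, -0.019, 0.066])]
spare_cap_a [(0.84, [0.405, 0.397, 0.024]), (0.58, [0.753, 0.054, 0.032])]
caliper [(0.82, [0.547, 0.454, 0.004])]
```

View pics/scene0.png

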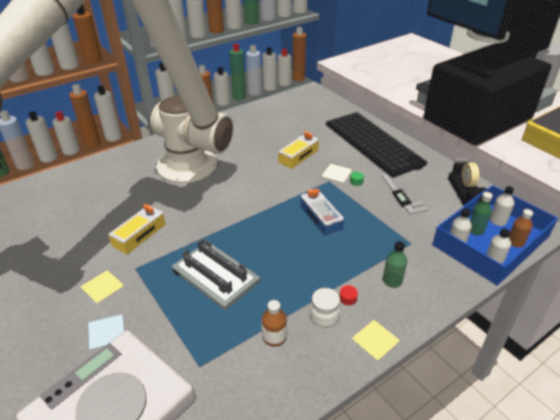

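View pics/top0.png

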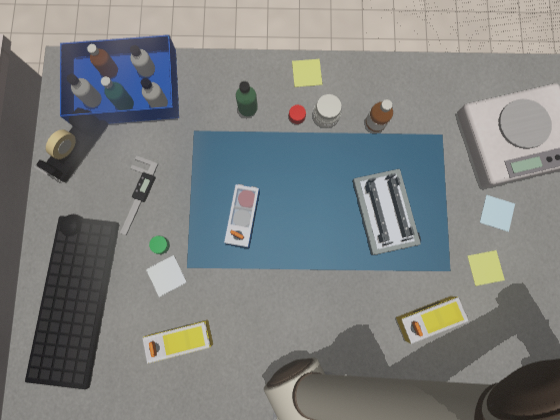

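Candidates for the cassette in the top view: the blue/white one with the red cap at (242,215), and two yellow look-alikes at (177,342) and (435,320). The blue-walled one at (242,215) is the right choice. I'll check it up close with the wrist camera.

```bash
cat > h.py <<'E'
import numpy as np, cv2
from scipy.spatial.transform import Rotation as R
from workcell import env
def Rc(p): return R.from_euler('xyz',p["orientation"],degrees=True)
def proj(p,X):
    X=np.atleast_2d(X); c=Rc(p).inv().apply(X-np.array(p["position"]))
    return np.c_[p["cx"]+p["fx"]*c[:,0]/-c[:,2], p["cy"]-p["fy"]*c[:,1]/-c[:,2]]
def onplane(p,uv,z):
    u,v=uv; d=Rc(p).apply([(u-p["cx"])/p["fx"],-(v-p["cy"])/p["fy"],-1]); o=np.array(p["position"])
    return o+d*(z-o[2])/d[2]
def cassR(yaw): return R.from_euler('z',yaw,degrees=True)
def snap(n,f):
    p=env.grab_frame(n); cv2.imwrite(f"pics/{f}.png",p["image"]); return p
def find(p,t): 
    return [(round(d["score"],2),np.round(d["xyz"],4).tolist()) for d in env.search_frame(p,t)]
E
python3 - <<'E'
from h import *
# hover
o=[-90,0,10]
q=env.inverse_kinematics([0.44,0.19,0.30],o); print(q)
env.goto([0.42,0.19,0.30],o)
p=snap("wrist","w0"); print(p["position"],p["orientation"],p["fx"],p["cx"],p["cy"],env.read_state()["clock"])
for t in("cassette","latch_wing","cap_white","cap_red"): print(t,find(p,t))
E
```

```text
[ 4.28322685e+01  4.73475339e+00 -1.13848939e+01 -2.54444375e-14
 -7.38803527e+01 -1.22832268e+02]
[0.34111621 0.17576686 0.46084345] [-1.71438265e+01  1.37364773e-02  9.99783833e+01] 352.12407502836913 278.4572633544692 206.92089644225612 3.9167
cassette [(0.73, [0.2174, 0.3063, 0.0177]), (0.68, [0.4242, 0.202, 0.0679]), (0.64, [0.4708, 0.1938, 0.0467])]
latch_wing [(0.81, [0.4233, 0.1987, 0.0682])]
cap_white [(0.31, [0.468, 0.1876, 0.0487])]
cap_red []
```

View pics/w0.png

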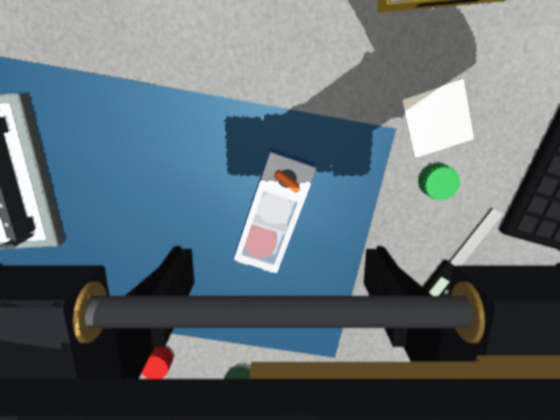

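Run:
```python
import cv2
a=cv2.imread("pics/w0.png")[135:285,215:335]; cv2.imwrite("pics/w0c.png",cv2.resize(a,None,fx=4,fy=4,interpolation=cv2.INTER_CUBIC))
a=cv2.imread("pics/top0.png")[175:255,210:275]; a=cv2.resize(a,None,fx=6,fy=6,interpolation=cv2.INTER_CUBIC)
cv2.imwrite("pics/t0c.png",a)
```

```text
(no output)
```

View pics/w0c.png

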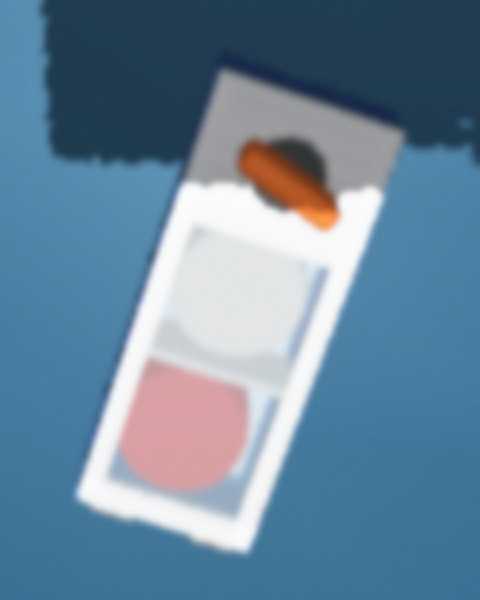

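View pics/t0c.png

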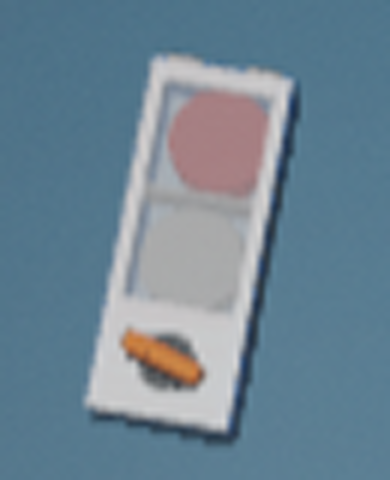

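Run:
```python
from h import *
p=env.grab_frame("wrist"); t=env.grab_frame("top")
W=np.array([(270,152),(316.2,168),(277,273),(234.5,259.5)])
T=np.array([(249.2,246.2),(224.7,242.5),(235.8,185),(259.2,188.3)])
for n,c,P in(("w",p,W),("t",t,T)):
    X=np.array([onplane(c,u,0.046) for u in P]); print(n,np.round(X[:,:2],4).tolist(),"ctr",X.mean(0)[:2].round(4))
    for i in range(4): print(round(np.linalg.norm(X[i]-X[i-1])*1000),end=' ')
    d=(X[0]+X[1]-X[2]-X[3]); print("yaw",np.degrees(np.arctan2(d[1],d[0])))
# wing ends
a=onplane(p,(215+252/4,135+155/4),.066);b=onplane(p,(215+330/4,135+218/4),.066); print(a,b,(a+b)/2,np.degrees(np.arctan2(*(b-a)[[1,0]])))
```

```text
w [[0.4023, 0.1765], [0.4115, 0.2339], [0.5566, 0.2119], [0.547, 0.1544]] ctr [0.4793 0.1942]
146 58 147 58 yaw 171.34309689066032
t [[0.4017, 0.1725], [0.4099, 0.2319], [0.5526, 0.2095], [0.5451, 0.1514]] ctr [0.4773 0.1914]
145 60 144 59 yaw 171.3530693581784
[0.42213643 0.189599   0.066     ] [0.43645807 0.2150037  0.066     ] [0.42929725 0.20230135 0.066     ] 60.588321172072654
```

Run:
```python
from h import *
w=[0.4287,0.2013]
for ps in (60.6,-8.7,-12,-119.4,171.3):
    q=env.inverse_kinematics(w+[0.05],[-90,0,ps]); print(ps,None if q is None else np.round(q,1))
env.gripper_to(0.45,20)
env.goto(w+[0.13],[-90,0,60.6])
p=snap("wrist","w1"); print(env.read_state()["clock"],env.read_state()["joint_positions"].round(1),env.read_state()["force"])
print(find(p,"latch_wing"), proj(p,[[*w,.071],[*w,.046]]))
```

```text
60.6 [ 44.9  19.7 -33.   -0.  -37.2 -74.3]
-8.7 [  44.9   19.7  -33.    -0.   -37.2 -143.6]
-12 [  44.9   19.7  -33.    -0.   -37.2 -146.9]
-119.4 [ 44.9  19.7 -33.    0.  -37.2 105.7]
171.3 [ 44.9  19.7 -33.    0.  -37.2  36.4]
6.15 [ 44.9  12.8 -27.7   0.  -49.4 -74.3] [ 0.19324217 -0.66459991  0.17967555]
[(0.58, [0.4298, 0.1951, 0.0692])] [[280.10350352 223.78786875]
 [279.99396672 212.14178967]]
```

View pics/w1.png

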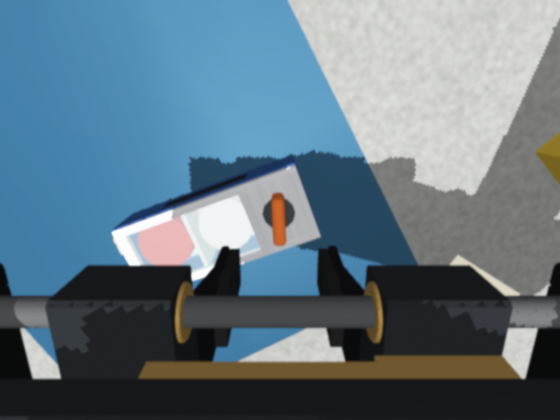

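Run:
```python
from h import *
w=[0.4287,0.2013]
def st(m): s=env.read_state(); print(m,round(s["clock"],2),s["position"].round(4),s["force"].round(2),s["wrist_torque"].round(3),round(s["opening"],3))
st("a")
print(env.move_straight(w+[0.0505],rate=0.08,force_limit=6)); st("down")
env.gripper_to(0,20); st("grip")
for ps in (45,25,5,-4,-8.7):
    env.goto(w+[0.0505],[-90,0,ps]); st(ps)
p=snap("wrist","w2")
```

```text
a 6.2 [0.4296 0.202  0.1313] [-0.18 -0.09 -0.93] [-0.007  0.035  0.027] 0.448
False
down 7.34 [0.4291 0.2016 0.051 ] [ 0.15  0.16 -0.25] [ 0.068  0.058 -0.003] 0.448
grip 7.97 [0.4288 0.2015 0.0506] [ 0.32 -0.25  1.16] [0.126 0.08  0.011] 0.102
45 8.34 [0.4289 0.2014 0.0506] [ 0.8   0.79 -0.11] [ 0.068 -0.052  0.015] 0.103
25 8.77 [0.4289 0.2014 0.0506] [0.73 0.07 0.56] [-0.067 -0.237 -0.018] 0.1
5 9.19 [0.4289 0.2013 0.0506] [1.14 0.07 1.03] [-0.126 -0.459 -0.094] 0.1
-4 9.47 [0.4289 0.2013 0.0506] [ 0.84 -0.57  2.01] [-0.243 -0.525 -0.091] 0.101
-8.7 9.72 [0.4289 0.2014 0.0506] [ 2.18 -0.88  1.47] [-0.279 -0.644 -0.068] 0.102
```

View pics/w2.png

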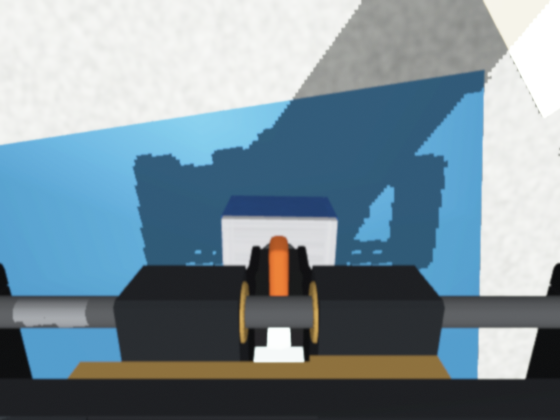

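Run:
```python
from h import *
w=[0.4287,0.2013]
def fz(): 
    a=[]
    for i in range(6): env.dwell(0.04); a.append(env.read_state()["force"])
    return np.mean(a,0).round(2)
env.dwell(0.2); print(fz())
for dz in (1,2,3,4,5):
    env.move_straight(w+[0.0505+dz/1000],rate=0.01); print(dz,env.read_state()["position"][2].round(4),fz(),env.read_state()["wrist_torque"].round(3))
    if dz==4: snap("wrist","w3")
env.dwell(0.3)
print(env.read_state()["clock"])
```

```text
[ 2.45 -0.87  1.46]
1 0.0512 [ 0.47  1.1  -1.59] [0.367 0.107 0.034]
2 0.052 [-0.08 -0.1  -3.87] [ 0.061  0.138 -0.031]
3 0.0535 [-0.16  0.15 -4.17] [-0.022  0.266 -0.022]
4 0.0546 [-0.2   0.12 -4.29] [0.01  0.213 0.02 ]
5 0.0556 [ 0.53  0.12 -4.38] [-0.016  0.172  0.051]
13.0667
```

View pics/w3.png

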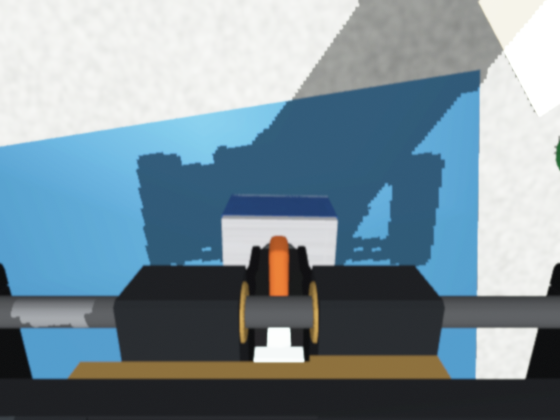

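The force levelled off at about -4.3 N on the tool while the end lifted, so the latch holds. Next I'll lower, release, look again, and search IK for the two-stage flip.

Run:
```python
from h import *
w=[0.4287,0.2013]
env.move_straight(w+[0.0505],rate=0.02)
env.gripper_to(0.4); 
env.move_straight(w+[0.11],rate=0.15)
env.goto([0.40,0.20,0.30],[-90,0,-8.7])
p=snap("wrist","w4"); t=snap("top","t4"); print(env.read_state()["clock"], find(p,"latch_wing"))
import json
for n,c in(("w",p),("t",t)):
    json.dump({k:(np.array(c[k]).tolist()) for k in("position","orientation","fx","fy","cx","cy")},open(f"pics/{n}4.json","w"))
a=p["image"]; cv2.imwrite("pics/w4c.png",cv2.resize(a[130:290,200:360],None,fx=4,fy=4,interpolation=cv2.INTER_CUBIC))
a=t["image"]; cv2.imwrite("pics/t4c.png",cv2.resize(a[160:265,345:430],None,fx=6,fy=5.7,interpolation=cv2.INTER_CUBIC))
```

```text
15.6667 [(0.71, [0.4263, 0.2006, 0.0671]), (0.68, [0.4702, 0.1955, 0.0498])]
```

View pics/w4c.png

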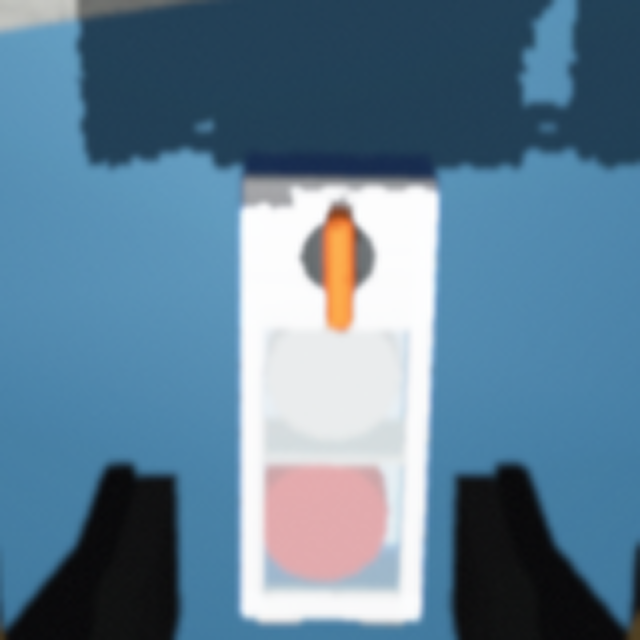

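View pics/t4c.png

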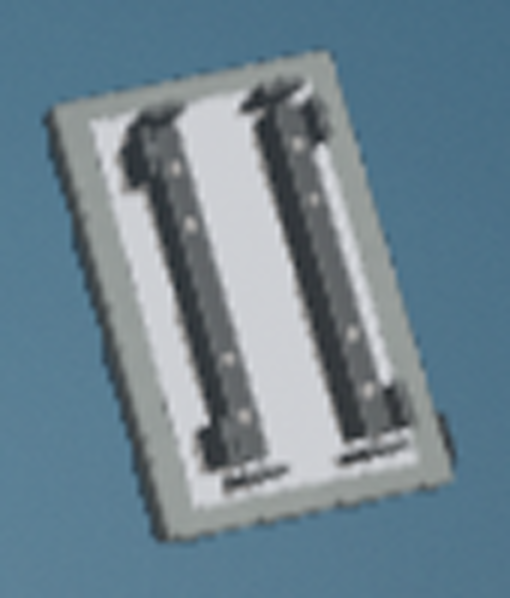

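```bash
python3 - <<'E'
from h import *
import json
p=json.load(open("pics/w4.json"));t=json.load(open("pics/t4.json"))
W=[(260.25,175.5),(309.2,176.2),(305,285.2),(260.7,284.5)]
X=np.array([onplane(p,u,.046) for u in W]);print(X.round(4)[:,:2].tolist(),X.mean(0)); d=X[0]+X[1]-X[2]-X[3];print("yaw",np.degrees(np.arctan2(d[1],d[0])),[np.linalg.norm(X[i]-X[i-1]).round(4) for i in range(4)])
T=[(345+x/6,160+y/5.7) for x,y in((52,108),(330,52),(453,475),(165,533))]
X=np.array([onplane(t,u,.02) for u in T]);print(X.round(4)[:,:2].tolist(),X.mean(0)); d=X[0]+X[1]-X[2]-X[3];print("yaw",np.degrees(np.arctan2(d[1],d[0])),[np.linalg.norm(X[i]-X[i-1]).round(4) for i in range(4)])
E
cat > plan.py <<'E'
from h import *
# tool rotation from jaw dir z (horizontal) and pointing y
def Rt(ydir,zdir):
    y=np.array(ydir,float);y/=np.linalg.norm(y);z=np.array(zdir,float);z/=np.linalg.norm(z)
    return R.from_matrix(np.c_[np.cross(y,z),y,z])
E
python3 - <<'E'
from plan import *
# heading test: tool pointing 15deg/ below horizontal, heading h, grasp point at P
U=np.array([0,0,1.])
for P in ([0.42,0.05,0.075],[0.5,0.1,.075],[0.55,0.05,.075],[0.6,0.1,.075],[.45,.15,.075]):
  for tilt in (15,25):
    out=[]
    for h in range(-180,180,15):
        H=np.array([np.cos(np.radians(h)),np.sin(np.radians(h)),0]); n=np.cross(U,H)
        y=H*np.cos(np.radians(tilt))-U*np.sin(np.radians(tilt))
        for s in(1,-1):
            r=Rt(y,s*n); q=env.inverse_kinematics((np.array(P)+0.019*y).tolist(),r.as_euler('xyz',degrees=True).tolist())
            if q is not None: out.append((h,s))
    print(P,tilt,out)
E
```

```text
[[0.4031, 0.1769], [0.4127, 0.2346], [0.557, 0.2108], [0.5472, 0.1533]] [0.48000378 0.19392247 0.046     ]
yaw 170.64826239548648 [np.float64(0.146), np.float64(0.0585), np.float64(0.1462), np.float64(0.0583)]
[[0.5787, -0.0879], [0.6064, -0.2073], [0.4167, -0.2512], [0.3899, -0.1311]] [ 0.49791753 -0.1693676   0.02      ]
yaw 12.963897004656069 [np.float64(0.1938), np.float64(0.1226), np.float64(0.1947), np.float64(0.1231)]
[0.42, 0.05, 0.075] 15 [(-180, 1), (-180, -1), (-165, 1), (-165, -1), (-150, 1), (-150, -1), (-135, 1), (-135, -1), (-120, 1), (-120, -1), (-105, 1), (-105, -1), (-90, 1), (-90, -1), (-75, 1), (-75, -1), (30, 1), (30, -1), (45, 1), (45, -1), (60, 1), (60, -1), (75, 1), (75, -1), (90, 1), (90, -1), (105, 1), (105, -1), (120, 1), (120, -1), (135, 1), (135, -1), (150, 1), (150, -1), (165, 1), (165, -1)]
[0.42, 0.05, 0.075] 25 [(-180, 1), (-180, -1), (-165, 1), (-165, -1), (-150, 1), (-150, -1), (-135, 1), (-135, -1), (-120, 1), (-120, -1), (-105, 1), (-105, -1), (-90, 1), (-90, -1), (-75, 1), (-75, -1), (30, 1), (30, -1), (45, 1), (45, -1), (60, 1), (60, -1), (75, 1
[... 3073 characters left out ...]
 (-105, -1), (-90, 1), (-90, -1), (-75, 1), (-75, -1), (-60, 1), (-60, -1), (30, 1), (30, -1), (45, 1), (45, -1), (60, 1), (60, -1), (75, 1), (75, -1), (90, 1), (90, -1), (105, 1), (105, -1), (120, 1), (120, -1), (135, 1), (135, -1), (150, 1), (150, -1), (165, 1), (165, -1)]
[0.45, 0.15, 0.075] 25 [(-180, 1), (-180, -1), (-165, 1), (-165, -1), (-150, 1), (-150, -1), (-135, 1), (-135, -1), (-120, 1), (-120, -1), (-105, 1), (-105, -1), (-90, 1), (-90, -1), (-75, 1), (-75, -1), (-60, 1), (-60, -1), (30, 1), (30, -1), (45, 1), (45, -1), (60, 1), (60, -1), (75, 1), (75, -1), (90, 1), (90, -1), (105, 1), (105, -1), (120, 1), (120, -1), (135, 1), (135, -1), (150, 1), (150, -1), (165, 1), (165, -1)]
```

```bash
cat >> plan.py <<'E'
U=np.array([0,0,1.])
def hd(a): return np.array([np.cos(np.radians(a)),np.sin(np.radians(a)),0])
C0=np.array([0.4795,0.1932,0]); Y0=171.0     # cassette origin, yaw
S=np.array([0.4979,-0.1694,0]); YS=13.0
# tool pose given cassette rotation Rm (scipy R), mid position M, grasp dir in cassette frame (stage,beta), jaw sign s, offset back along tool
def tool(Rm,M,stage,beta,s,off=0.0):
    b=np.radians(beta)
    d=np.array([np.sin(b),0,-np.cos(b)]) if stage==1 else np.array([np.sin(b),0,np.cos(b)])
    y=Rm.apply(d); z=Rm.apply([0,s,0]); r=Rt(y,z)
    pos=np.array(M)+(0.019-off)*y
    return pos.tolist(), r.as_euler('xyz',degrees=True).tolist()
def Rcas(x,z):
    x=np.array(x,float);z=np.array(z,float); return R.from_matrix(np.c_[x,np.cross(z,x),z])
def Rstand(H1): return Rcas(-U,-hd(H1))   # latch end down, lid faces -H1 (tool1 heading H1)
def Rfinal(yaw): return Rcas(hd(yaw),-U)
E
python3 - <<'E'
from plan import *
def pr(n,pose):
    q=env.inverse_kinematics(*pose); print(n,None if q is None else np.round(q).astype(int).tolist())
R0=Rcas(hd(Y0),U)
for s in(1,-1):
    pr(f"grasp s{s}",tool(R0,C0+[0,0,.023],1,15,s,.004))
    pr(f"lift s{s}",tool(R0,C0+[0,0,.2],1,15,s,.004))
    for P in([.5,.1],[.45,.1]):
      for H1 in(60,90,120,-90,-120,-60):
        pr(f"  {P} stand1 H{H1}",tool(Rstand(H1),[*P,.075],1,15,s,.004))
        pr(f"  {P} stand2 H{H1+180}",tool(Rstand(H1),[*P,.075],2,20,s,.004))
    for yf in(13,193): pr(f"final {yf}",tool(Rfinal(yf),S+[0,0,.073],2,20,s,.004))
E
```

```text
grasp s1 [34, 32, -15, -12, -54, 56]
lift s1 [34, 20, -6, -10, -76, 51]
  [0.5, 0.1] stand1 H60 [-22, 39, -26, -91, -73, -116]
  [0.5, 0.1] stand2 H240 [40, 52, -7, 19, -99, 100]
  [0.5, 0.1] stand1 H90 [-14, 43, -9, -70, -87, -127]
  [0.5, 0.1] stand2 H270 [48, 46, -29, 39, -82, 100]
  [0.5, 0.1] stand1 H120 [-5, 49, 7, -55, -103, -129]
  [0.5, 0.1] stand2 H300 [49, 39, -53, 72, -69, 88]
  [0.5, 0.1] stand1 H-90 [49, 48, -29, 40, -85, -81]
  [0.5, 0.1] stand2 H90 [-13, 40, -9, -68, -83, 50]
  [0.5, 0.1] stand1 H-120 [40, 54, -7, 20, -103, -80]
  [0.5, 0.1] stand2 H60 [-20, 35, -26, -89, -68, 59]
  [0.5, 0.1] stand1 H-60 [50, 42, -53, 72, -74, -94]
  [0.5, 0.1] stand2 H120 [-4, 47, 5, -53, -99, 51]
  [0.45, 0.1] stand1 H60 [-25, 39, -32, -90, -74, -110]
  [0.45, 0.1] stand2 H240 [43, 49, -14, 16, -96, 98]
  [0.45, 0.1] stand1 H90 [-15, 41, -15, -69, -86, -122]
  [0.45, 0.1] stand2 H270 [53, 44, -34, 35, -80, 97]
  [0.45, 0.1] stand1 H120 [-5, 47, -1, -54, -100, -124]
  [0.45, 0.1] stand2 H300 [55, 38, -57, 67, -68, 85]
  [0.45, 0.1] stand1 H-90 [53, 47, -33, 36, -83, -84]
  [0.45, 0.
[... 1071 characters left out ...]
 [-25, 39, -32, -90, -74, 70]
  [0.45, 0.1] stand2 H240 [43, 49, -14, 16, -96, -82]
  [0.45, 0.1] stand1 H90 [-15, 41, -15, -69, -86, 58]
  [0.45, 0.1] stand2 H270 [53, 44, -34, 35, -80, -83]
  [0.45, 0.1] stand1 H120 [-5, 47, -1, -54, -100, 56]
  [0.45, 0.1] stand2 H300 [55, 38, -57, 67, -68, -95]
  [0.45, 0.1] stand1 H-90 [53, 47, -33, 36, -83, 96]
  [0.45, 0.1] stand2 H90 [-14, 38, -16, -67, -82, -125]
  [0.45, 0.1] stand1 H-120 [43, 52, -13, 16, -100, 97]
  [0.45, 0.1] stand2 H60 [-23, 35, -32, -88, -69, -115]
  [0.45, 0.1] stand1 H-60 [56, 41, -57, 66, -72, 83]
  [0.45, 0.1] stand2 H120 [-4, 44, -2, -52, -97, -125]
final 13 [-5, 18, -31, -17, -22, -57]
final 193 [1, 31, -15, 4, -63, 99]
```

```bash
cat >> plan.py <<'E'
def st(m): s=env.read_state(); print(m,round(s["clock"],2),s["position"].round(4),s["force"].round(2),s["wrist_torque"].round(3),round(s["opening"],3))
E
python3 - <<'E'
from plan import *
R0=Rcas(hd(Y0),U)
env.gripper_to(1.0)
pos,o=tool(R0,C0+[0,0,.023],1,15,1,.004)
y=R.from_euler('xyz',o,degrees=True).apply([0,1,0])
up=(np.array(pos)-0.12*y).tolist()
env.goto(up,o); st("above")
snap("wrist","w5")
print(env.move_straight(pos,rate=0.1,force_limit=8)); st("down")
E
```

```text
above 19.73 [0.5064 0.189  0.1246] [1.44 0.07 0.74] [-0.209 -0.41   0.03 ] 1.002
False
down 21.13 [0.4763 0.194  0.0091] [-0.08 -0.18  0.98] [-0.156 -0.417  0.041] 1.0
```

View pics/w5.png

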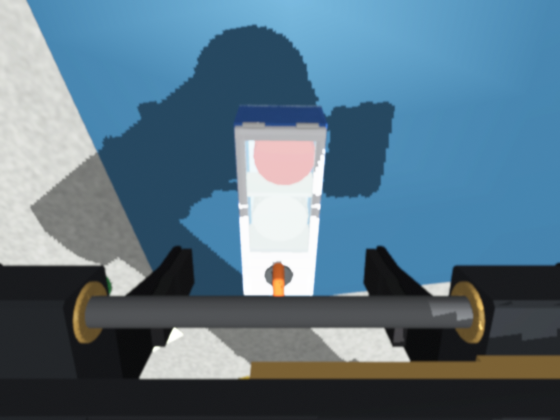

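Run:
```python
from plan import *
R0=Rcas(hd(Y0),U)
env.gripper_to(0.0,45); st("grip")
pos,o=tool(R0,C0+[0,0,.28],1,15,1,.004)
print(env.inverse_kinematics(pos,o).round(0))
env.move_straight([pos[0],pos[1],0.06],rate=0.08); st("lift1")
env.move_straight(pos,rate=0.2); st("lift")
p2,o2=tool(Rstand(-100),[.5,.1,.26],1,15,1,.004)
print(env.inverse_kinematics(p2,o2).round(0)); snap("scene","s6");snap("wrist","w6")
```

```text
grip 21.73 [0.4757 0.1938 0.0086] [-0.39 -0.56  1.31] [-0.174 -0.292 -0.011] 0.687
[ 34.  17.   1. -10. -86.  49.]
lift1 22.52 [0.4753 0.1937 0.0598] [-1.2   0.38 -3.27] [-0.184 -0.705  0.05 ] 0.688
lift 23.69 [0.4749 0.1935 0.264 ] [-0.23 -0.09 -3.86] [-0.269 -0.771 -0.019] 0.686
[  46.   36.  -18.   34. -106.  -70.]
```

View pics/s6.png

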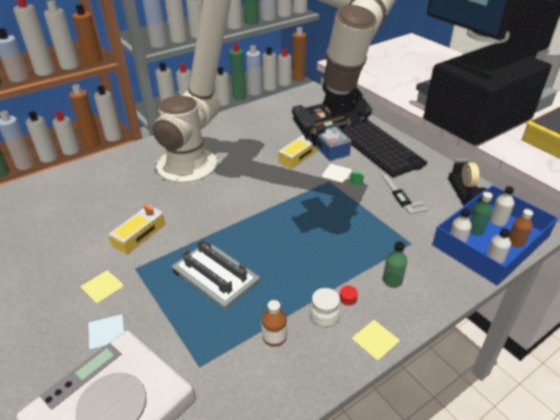

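View pics/w6.png

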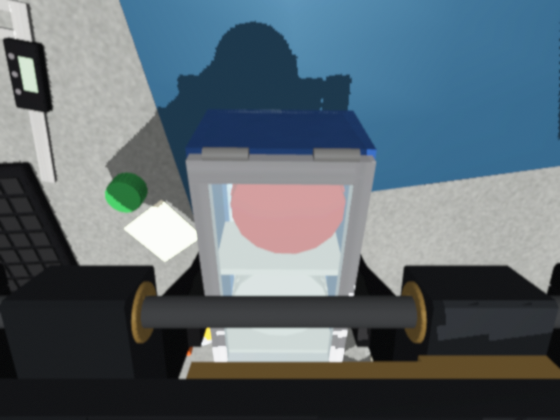

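Run:
```python
from plan import *
p2,o2=tool(Rstand(-100),[.5,.1,.26],1,15,1,.004)
env.goto(p2,o2); st("pre")
p3,_=tool(Rstand(-100),[.5,.1,.085],1,15,1,.004)
env.move_straight(p3,rate=0.12); env.dwell(.2); st("low")
snap("scene","s7"); snap("wrist","w7"); snap("top","t7")
```

```text
pre 25.59 [0.4977 0.0858 0.256 ] [-0.28 -0.22 -4.1 ] [ 3.206 -0.425 -0.007] 0.686
low 27.4 [0.4976 0.0858 0.0815] [-0.15 -0.1  -5.08] [ 3.156e+00 -5.190e-01 -3.000e-03] 0.684
```

View pics/s7.png

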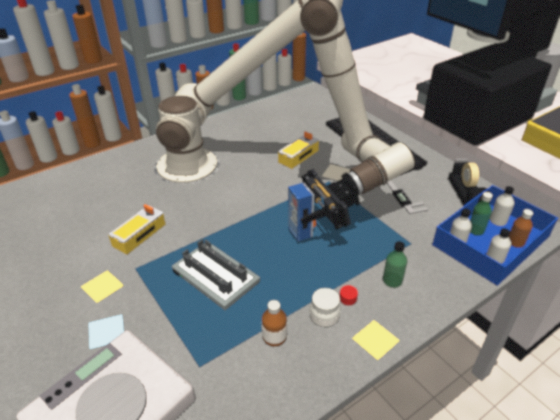

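View pics/w7.png

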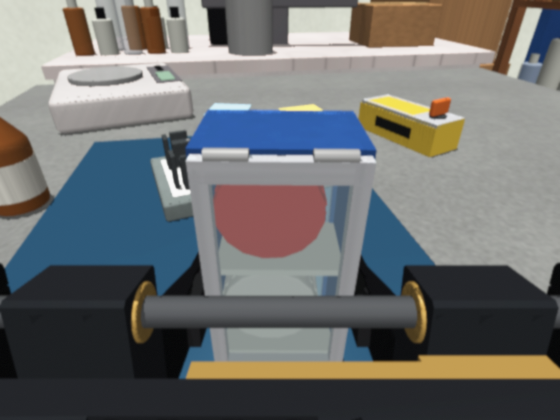

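Run:
```python
from plan import *
p3,_=tool(Rstand(-100),[.5,.1,.069],1,15,1,.004)
print(env.move_straight(p3,rate=0.02,force_limit=5)); st("touch")
snap("top","t8")
env.dwell(.2); st("touch")
```

```text
True
touch 28.12 [0.4976 0.0857 0.071 ] [0.65 1.42 4.36] [1.114 0.078 0.088] 0.686
touch 28.37 [0.4976 0.0857 0.071 ] [0.48 1.2  4.76] [0.714 0.196 0.052] 0.685
```

View pics/t8.png

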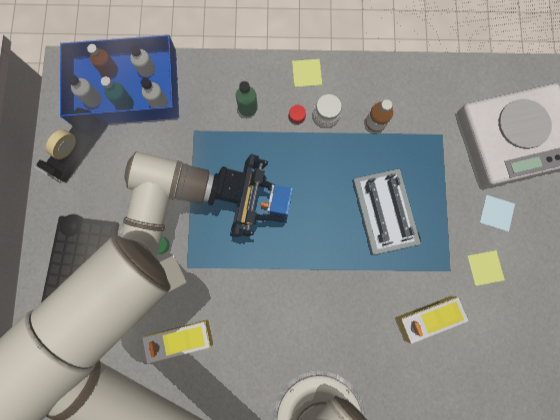

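Run:
```python
from plan import *
env.gripper_to(1.0); st("open")
s=env.read_state(); y=R.from_euler('xyz',s["tool_rot"],degrees=True).apply([0,1,0])
b=np.array(s["position"])-0.11*y
env.move_straight(b.tolist(),rate=0.1); st("back")
b[2]+=.2; env.move_straight(b.tolist(),rate=0.25)
p=snap("wrist","w9"); t=snap("top","t9"); st("up")
```

```text
open 29.14 [0.4973 0.0856 0.0692] [0.88 0.68 0.21] [ 1.929 -0.254 -0.049] 1.001
back 30.39 [0.5155 0.1897 0.0976] [ 0.64 -0.2  -0.42] [ 2.014 -0.23  -0.031] 0.997
up 31.44 [0.5155 0.1901 0.2961] [ 0.11  0.16 -0.36] [ 1.998 -0.229 -0.048] 1.0
```

View pics/w9.png

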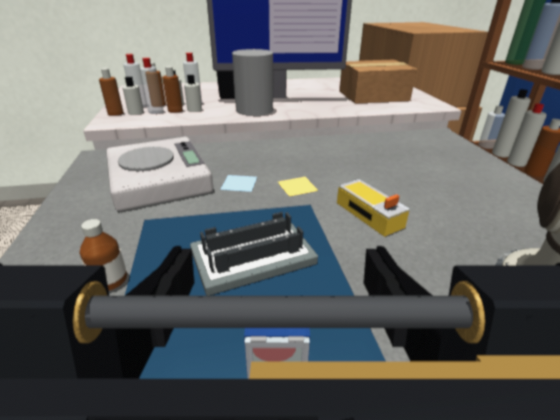

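View pics/t9.png

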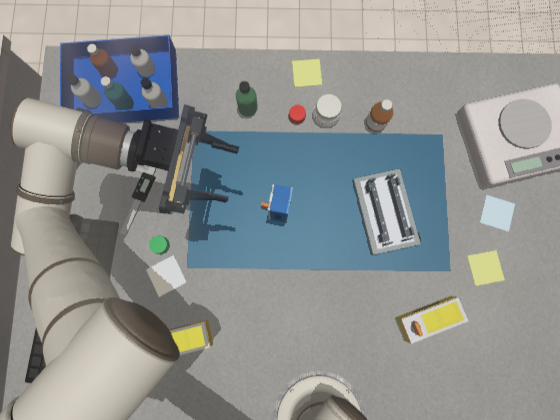

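Run:
```python
import cv2
a=cv2.imread("pics/t9.png")[175:235,250:310]; cv2.imwrite("pics/t9c.png",cv2.resize(a,None,fx=9,fy=9,interpolation=cv2.INTER_CUBIC))
```

```text
(no output)
```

View pics/t9c.png

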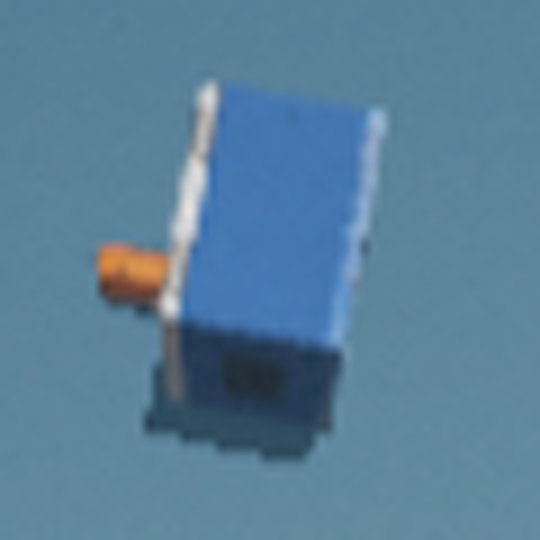

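Run:
```python
from plan import *
t=env.grab_frame("top")
X=np.array([onplane(t,(250+x/9,175+y/9),.148) for x,y in((208,82),(382,110),(335,345),(165,315))])
print(X.round(4),X.mean(0)); d=X[0]+X[1]-X[2]-X[3]; print(np.degrees(np.arctan2(d[1],d[0])),[np.linalg.norm(X[i]-X[i-1]).round(4) for i in range(4)])
print(find(t,"cassette"))
P=[.5,.1]
for b in(15,20):
  for m in ([.5,.1,.26],[.5,.1,.075]):
    pos,o=tool(Rstand(-100),m,2,b,1,.002); y=R.from_euler('xyz',o,degrees=True).apply([0,1,0])
    print(np.round(env.inverse_kinematics((np.array(pos)-.12*y).tolist(),o)))
print(env.read_state()["joint_positions"].round())
```

```text
[[0.5324 0.1162 0.148 ]
 [0.526  0.0731 0.148 ]
 [0.4671 0.0842 0.148 ]
 [0.4739 0.1258 0.148 ]] [0.49985269 0.09980582 0.148     ]
-9.97426552772217 [np.float64(0.0593), np.float64(0.0435), np.float64(0.0599), np.float64(0.0422)]
[(0.8, [0.2378, -0.2629, 0.0472]), (0.67, [0.4952, 0.1067, 0.1428]), (0.55, [0.191, 0.2959, 0.0436])]
[-27.  21.  -5. -69. -98.  30.]
[-27.  39. -11. -67. -89.  52.]
[-25.  18.  -4. -66. -96.  27.]
[-25.  35. -11. -65. -86.  48.]
[  51.   40.   -2.   32. -117.  -66.]
```

Run:
```python
from plan import *
s=env.read_state()["position"]
env.move_straight([s[0],s[1]+.03,.37],rate=0.3); 
q=np.mean([[51,40,-2,32,-117,-66],[-25,18,-4,-66,-96,27]],0); 
w=None
for z in(.42,.4,.36):
  for yaw in (0,20,-20,180,150,-150,90,-90):
    q=env.inverse_kinematics([.42,.1,z],[-90,0,yaw])
    if q is not None: print(z,yaw,q.round())
st("")
```

```text
0.42 0 [  35.   -2.   -2.   -0.  -90. -125.]
0.42 20 [  35.   -2.   -2.   -0.  -90. -105.]
0.42 -20 [  35.   -2.   -2.   -0.  -90. -145.]
0.42 180 [ 35.  -2.  -2.   0. -90.  55.]
0.42 150 [ 35.  -2.  -2.   0. -90.  25.]
0.42 -150 [ 35.  -2.  -2.   0. -90.  85.]
0.42 90 [ 35.  -2.  -2.   0. -90. -35.]
0.42 -90 [ 35.  -2.  -2.   0. -90. 145.]
0.4 0 [  35.   -2.   -5.   -0.  -87. -125.]
0.4 20 [  35.   -2.   -5.   -0.  -87. -105.]
0.4 -20 [  35.   -2.   -5.   -0.  -87. -145.]
0.4 180 [ 35.  -2.  -5.   0. -87.  55.]
0.4 150 [ 35.  -2.  -5.   0. -87.  25.]
0.4 -150 [ 35.  -2.  -5.   0. -87.  85.]
0.4 90 [ 35.  -2.  -5.   0. -87. -35.]
0.4 -90 [ 35.  -2.  -5.   0. -87. 145.]
0.36 0 [  35.   -2.  -10.   -0.  -82. -125.]
0.36 20 [  35.   -2.  -10.   -0.  -82. -105.]
0.36 -20 [  35.   -2.  -10.   -0.  -82. -145.]
0.36 180 [ 35.  -2. -10.   0. -82.  55.]
0.36 150 [ 35.  -2. -10.   0. -82.  25.]
0.36 -150 [ 35.  -2. -10.   0. -82.  85.]
0.36 90 [ 35.  -2. -10.   0. -82. -35.]
0.36 -90 [ 35.  -2. -10.   0. -82. 145.]
 31.95 [0.5157 0.2207 0.3701] [-0.13  0.06 -0.68] [ 1.998 -0.308  0.036] 0.998
```

Run:
```python
from plan import *
env.goto([.42,.06,.42],[-90,0,100]); st("mid")
pos,o=tool(Rstand(-100),[.5,.1,.26],2,18,1,.002); y=R.from_euler('xyz',o,degrees=True).apply([0,1,0])
env.goto((np.array(pos)-.12*y).tolist(),o); st("high")
pos,o=tool(Rstand(-100),[.4999,.0999,.0755],2,18,1,.002)
env.move_straight((np.array(pos)-.12*y).tolist(),rate=.2); st("pre")
snap("wrist","w10"); snap("scene","s10")
```

```text
mid 32.81 [0.4192 0.0593 0.4192] [ 0.08  0.07 -0.46] [0.05  0.069 0.057] 0.998
high 33.88 [0.4831 0.0042 0.2907] [0.69 0.82 0.43] [-1.956  0.422  0.017] 1.003
pre 34.96 [0.4833 0.0036 0.1084] [-0.42  0.83  0.32] [-1.992  0.493 -0.007] 1.0
```

View pics/w10.png

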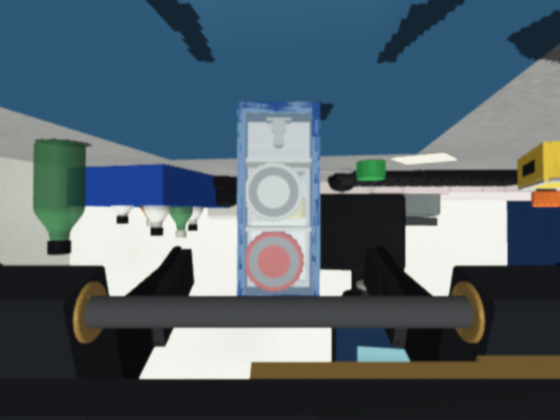

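View pics/s10.png

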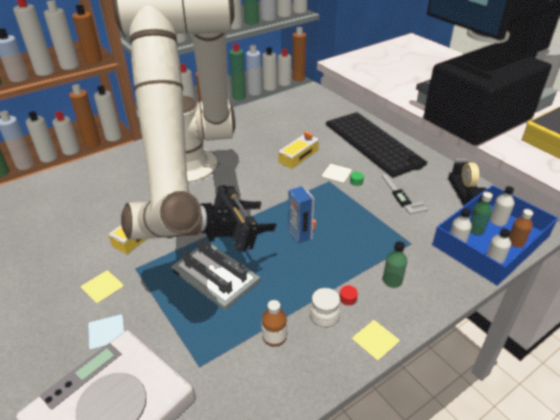

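Run:
```python
from plan import *
pos,o=tool(Rstand(-100),[.4999,.0999,.0755],2,18,1,.002)
print(env.grab_frame("wrist")["position"])
print(env.move_straight(pos,rate=.1,force_limit=5)); st("in")
env.gripper_to(0.0,45); st("grip")
env.move_straight([pos[0],pos[1],pos[2]+.05],rate=.08); st("l1")
env.move_straight([pos[0],pos[1],pos[2]+.19],rate=.2); st("l2")
snap("wrist","w11"); snap("scene","s11")
for yf in(13,193):
  for b in(18,):
    for z in (.25,.073): 
        q=env.inverse_kinematics(*tool(Rfinal(yf),S+[0,0,z],2,b,1,.002)); print(yf,z,q.round())
print(env.read_state()["joint_positions"].round())
```

```text
[ 0.45321179 -0.17312616  0.08043945]
False
in 36.46 [0.5029 0.1153 0.0704] [-0.    0.49  0.07] [-2.042  0.472  0.018] 1.0
grip 37.05 [0.503  0.1157 0.0703] [ 1.19 -0.94  0.02] [-1.874  0.389 -0.235] 0.685
l1 37.83 [0.5024 0.1158 0.12  ] [-0.07  0.11 -4.76] [-3.182  0.636  0.021] 0.686
l2 38.67 [0.5019 0.1159 0.2589] [-0.24  0.38 -4.56] [-3.249  0.622  0.008] 0.686
13 0.25 [ -4.   5. -20.  -7. -48. 111.]
13 0.073 [ -5.  19. -31. -14. -23. 119.]
193 0.25 [  1.  20.  -4.   4. -83. -79.]
193 0.073 [  1.  30. -17.   4. -61. -81.]
[-15.  19. -10. -72. -85.  29.]
```

View pics/w11.png

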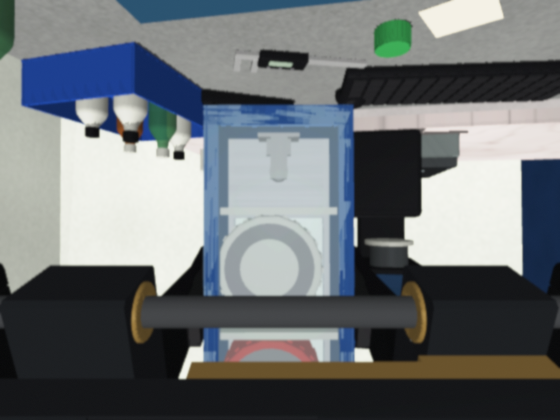

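View pics/s11.png

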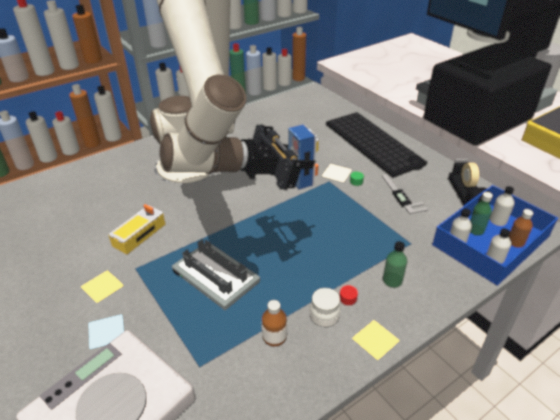

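```bash
cat > ov.py <<'E'
from plan import *
def overlay(img,cam,S,Y,crop,f,name):
    x0,y0,x1,y1=crop
    a=cv2.resize(img[y0:y1,x0:x1],None,fx=f,fy=f,interpolation=cv2.INTER_CUBIC)
    Rz=R.from_euler('z',Y,degrees=True)
    def poly(pts,c):
        uv=proj(cam,Rz.apply(np.array(pts,float))+np.array([S[0],S[1],0])); uv=((uv+.5-[x0,y0])*f-.5)
        cv2.polylines(a,[np.round(uv).astype(int)],True,c,1)
    poly([(.1,.062,.02),(.1,-.062,.02),(-.1,-.062,.02),(-.1,.062,.02)],(0,0,255))
    for s in(1,-1): poly([(.074,s*.02,.05),(.074,s*.032,.05),(-.074,s*.032,.05),(-.074,s*.02,.05)],(0,255,0))
    cv2.imwrite(f"pics/{name}.png",a)
E
python3 - <<'E'
from ov import *
t=env.grab_frame("top"); s=env.grab_frame("scene")
overlay(t["image"],t,S,YS,(345,160,430,265),5.5,"ovt"); overlay(s["image"],s,S,YS,(165,230,270,310),6,"ovs")
E
```

```text
(no output)
```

View pics/ovt.png

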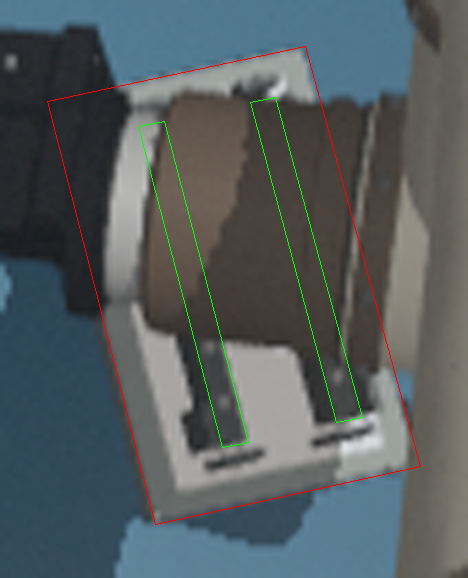

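View pics/ovs.png

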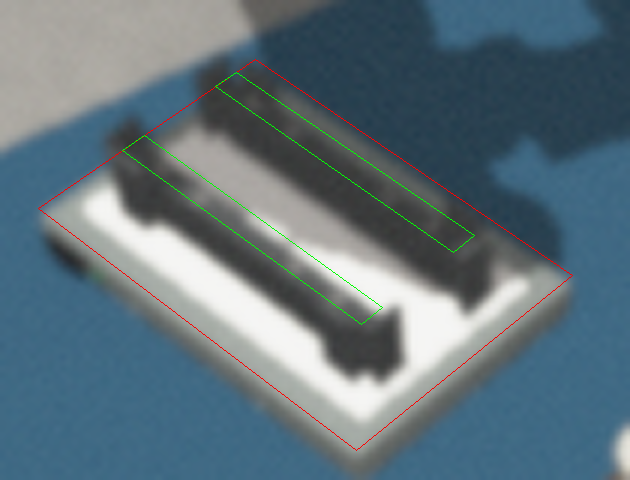

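Run:
```python
from ov import *
import json
t=json.load(open("pics/t4.json"))
def px(x,y): return (345+(x+.5)/6-.5, 160+(y+.5)/5.7-.5)
L=[(177,168),(190,225),(227,358),(245,415)];Rr=[(298,145),(315,200),(350,332),(367,390)]
XL=np.array([onplane(t,px(*a),.05) for a in L]);XR=np.array([onplane(t,px(*a),.05) for a in Rr])
print((XL.mean(0)+XR.mean(0))/2, np.linalg.norm(XL.mean(0)-XR.mean(0)))
for X in(XL,XR):
    d=X[0]-X[3]; print(np.degrees(np.arctan2(d[1],d[0])),np.linalg.norm(d))
d=(XL-XR).mean(0); print(np.degrees(np.arctan2(d[1],d[0]))-90)
X=np.array([onplane(t,px(*a),.02) for a in((52,108),(330,52),(453,475),(165,533))]);print(X.mean(0))
im=cv2.imread("pics/t4.png"); overlay(im,t,S+[-.001,.0,0],13.3,(345,160,430,265),5.5,"ovt4")
```

```text
[ 0.49842265 -0.16916296  0.05      ] 0.051796811843839184
12.962794498718925 0.10983469715559312
12.804684893174894 0.10930062331893538
12.824995878045854
[ 0.49895637 -0.16834954  0.02      ]
```

View pics/ovt4.png

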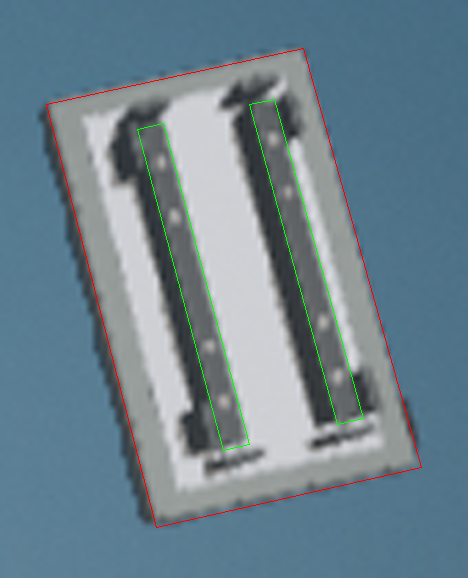

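```bash
cat >> plan.py <<'E'
SS=np.array([.4983,-.1691,0]); YF=12.9
def fin(z): return tool(Rfinal(YF),SS-0.0015*hd(YF)+[0,0,z],2,18,1,.002)
E
python3 - <<'E'
from plan import *
env.goto(*fin(.25)); st("hover")
env.move_straight(fin(.13)[0],rate=.15); env.dwell(.2); st("130")
snap("wrist","w12"); snap("scene","s12"); snap("top","t12")
E
```

```text
hover 40.16 [ 0.5008 -0.1676  0.2324] [-0.2   0.28 -4.64] [-0.368  1.185  0.048] 0.69
130 41.31 [ 0.5025 -0.1683  0.1149] [-0.64 -0.36 -4.71] [-0.332  1.169  0.017] 0.689
```

View pics/w12.png

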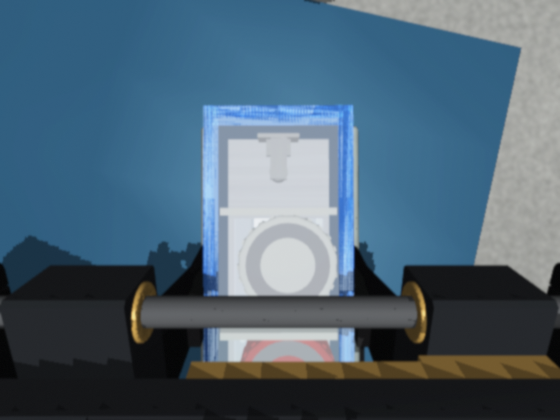

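View pics/s12.png

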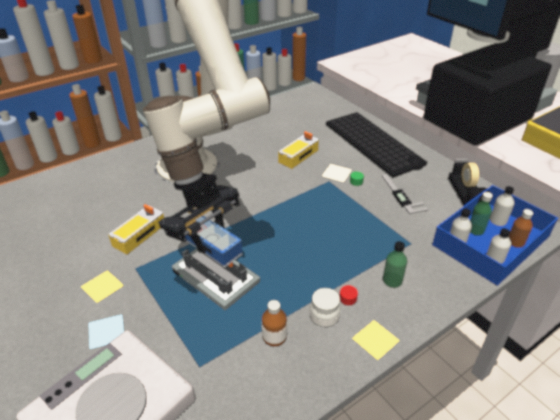

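View pics/t12.png

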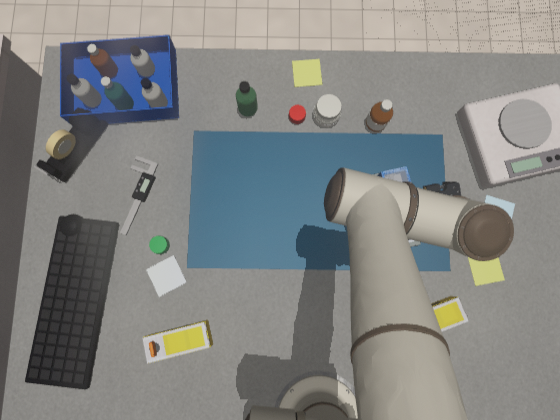

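Run:
```python
from plan import *
print(fin(.13),env.read_state()["position"],env.read_state()["tool_rot"])
env.move_straight(fin(.088)[0],rate=.08); env.dwell(.2); st("88"); snap("scene","s13"); print(fin(.088)[0])
a=cv2.imread("pics/s13.png")[215:310,160:275]; cv2.imwrite("pics/s13c.png",cv2.resize(a,None,fx=6,fy=6,interpolation=cv2.INTER_CUBIC))
```

```text
([0.5019585603745724, -0.16826207781667588, 0.11383203922298239], [-90.0, 18.0, -167.1]) [ 0.50217416 -0.1682666   0.11440018] [ -89.9788951    18.05964876 -167.08913864]
88 42.33 [ 0.5024 -0.1683  0.0725] [ 0.18  0.63 -4.54] [-0.326  1.148  0.007] 0.687
[0.5019585603745724, -0.16826207781667588, 0.07183203922298238]
```

View pics/s13c.png

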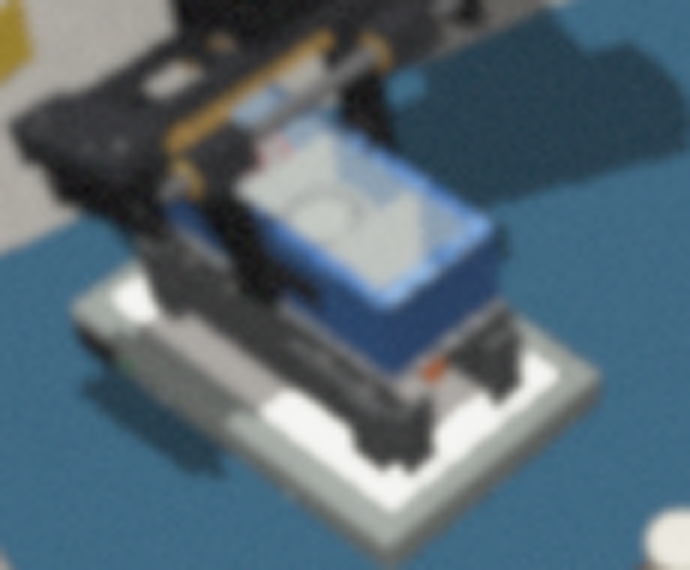

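Run:
```python
from plan import *
print(env.move_straight(fin(.070)[0],rate=.015,force_limit=4)); st("touch"); z=env.read_state()["position"][2]
print("mid z est",z-fin(0)[0][2])
snap("scene","s14")
a=cv2.imread("pics/s14.png")[215:310,160:275]; cv2.imwrite("pics/s14c.png",cv2.resize(a,None,fx=6,fy=6,interpolation=cv2.INTER_CUBIC))
```

```text
True
touch 43.3 [ 0.5019 -0.1682  0.0571] [-0.53 -0.23  4.75] [0.082 0.616 0.067] 0.685
mid z est 0.0732445700360669
```

View pics/s14c.png

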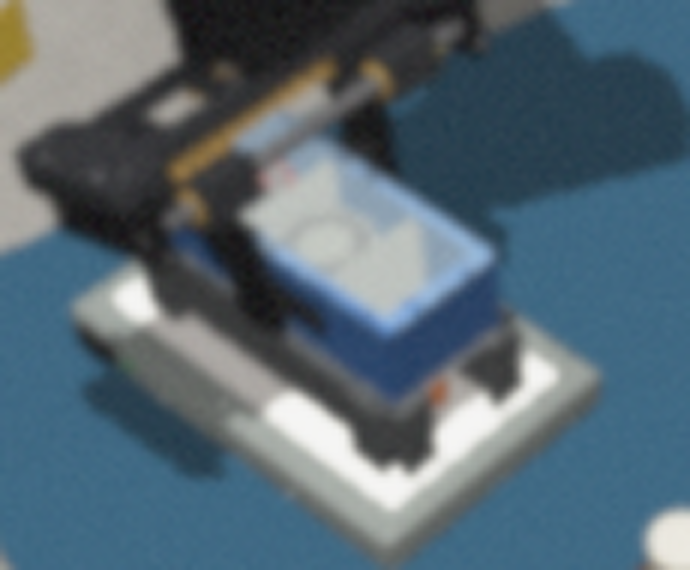

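Contact came at a mid height of 73.2 mm, which matches resting on the rails (73 mm). The box lies between the lips. Next I'll release and retreat.

Run:
```python
from plan import *
env.gripper_to(1.0); st("open")
s=env.read_state(); y=R.from_euler('xyz',s["tool_rot"],degrees=True).apply([0,1,0])
b=np.array(s["position"])-0.13*y
env.move_straight(b.tolist(),rate=0.1); st("back")
b[2]+=.12; b[0]-=.08; env.move_straight(b.tolist(),rate=0.2)
w=snap("wrist","w15"); s=snap("scene","s15"); 
env.goto([.42,.15,.40],[-90,0,0])
t=snap("top","t15"); st("end")
a=cv2.imread("pics/s15.png")[215:310,160:275]; cv2.imwrite("pics/s15c.png",cv2.resize(a,None,fx=6,fy=6,interpolation=cv2.INTER_CUBIC))
a=t["image"][160:265,345:430]; cv2.imwrite("pics/t15c.png",cv2.resize(a,None,fx=5.5,fy=5.5,interpolation=cv2.INTER_CUBIC))
```

```text
open 44.12 [ 0.4995 -0.1678  0.055 ] [1.03 0.   0.02] [-0.198  0.718 -0.016] 0.998
back 45.58 [ 0.4608 -0.1768  0.1782] [ 0.11 -0.59 -1.26] [-0.237  0.735  0.074] 0.997
end 50.14 [0.42   0.1499 0.4   ] [-0.19  0.07 -0.57] [-0.081  0.028 -0.04 ] 0.999
```

View pics/s15c.png

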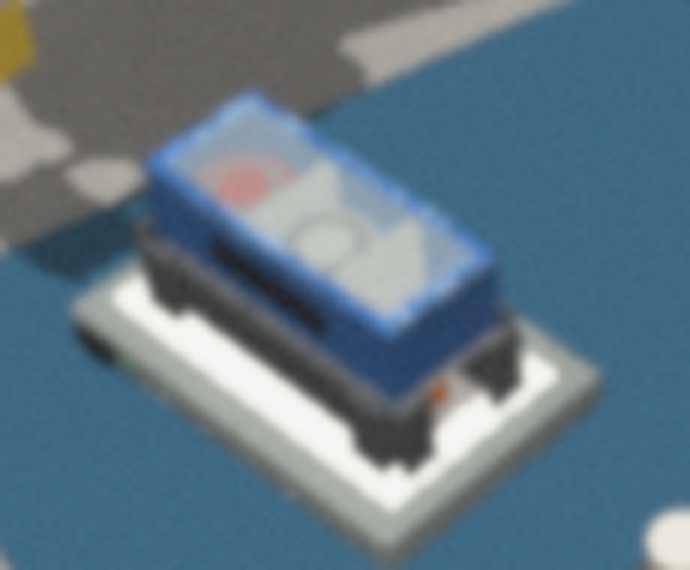

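View pics/t15c.png

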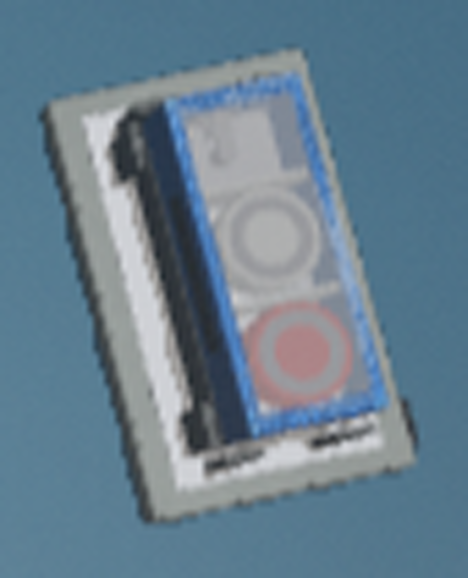

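View pics/w15.png

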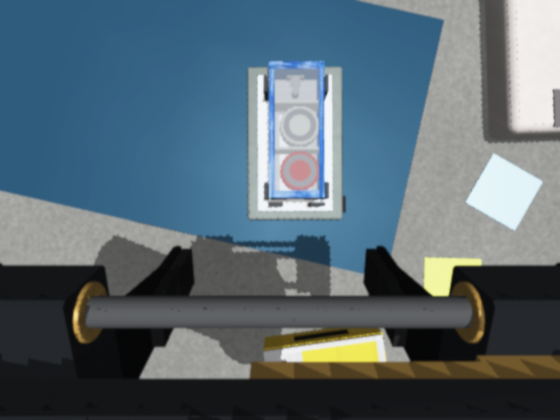

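View pics/t15.png

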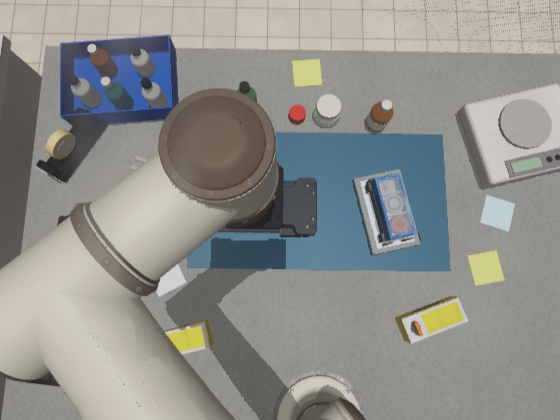

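Run:
```python
from plan import *
t=env.grab_frame("top")
X=np.array([onplane(t,(345+(x+.5)/5.5-.5,160+(y+.5)/5.5-.5),.096) for x,y in((168,100),(298,75),(385,408),(250,437))])
d=X[0]+X[1]-X[2]-X[3]; c=X.mean(0); e=R.from_euler('z',-YF,degrees=True).apply(c-[SS[0],SS[1],.096])
print(c,np.degrees(np.arctan2(d[1],d[0])),[np.linalg.norm(X[i]-X[i-1]).round(4) for i in range(4)],"err in rest frame mm",e*1000)
```

```text
[ 0.49731718 -0.16773746  0.096     ] 12.094537097059792 [np.float64(0.1478), np.float64(0.0576), np.float64(0.1469), np.float64(0.0586)] err in rest frame mm [-6.53831490e-01  1.54756837e+00 -2.77555756e-14]
```

The cassette is centred within about 2 mm, in line with the rails, with its wing in line and both caps inside. I'm handing it in.

```bash
python3 -c "
from workcell import env
env.close_job(); print(env.read_state()['clock'])"
```

```text
the job is handed in; nothing more can be done
the job is handed in; nothing more can be done
```

The cassette is locked, tug-tested, and lying upside down between the lips of the rest. I handed the job in after about 50 s on the robot clock; no verdict is reported.

**What I did**
1. I turned the wing clockwise about 69° from its starting angle until it lay in line with the cassette.
2. I pulled up by the wing. The force on the tool levelled off at about 4.3 N as that end began to lift, and in the pictures the lid stayed shut.
3. I gripped the side walls, stood the cassette on its latch end, gripped it again from the floor side, turned it over, and lowered it onto the rails until the force rose.

**Last checks**
- **Height:** the cassette met the rails with its middle at 73.2 mm, against an expected 73 mm.
- **Position:** the top camera puts the cassette about 0.7 mm off centre along the rails and 1.5 mm across. Its angle is within 1° of the rails.
- **Contents and latch:** both caps show in their compartments. The wing still looked in line the last time I saw it clearly, before the flip. Afterwards only its tip showed between the rails, with no sign of it having turned.
- **Surroundings:** the bystanders visible in the last pictures are where they were. The arm hid the caliper, the green cap and part of the green bottle in the last top view. The tool was clear of everything.

**Disagreement:** the cameras differ by about 2–3 mm on where things are. I placed by the top camera, which had matched the robot's own position to within 0.3 mm when the cassette was standing.

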